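# Reject the broken grille, then hold the docket clip open around the reject card

### The arm

A 6-joint arm with a two-finger parallel gripper is mounted at the origin on the work surface. World frame = base frame: x ahead of the robot, y to its left, z up, the work surface at z = 0. Lengths are in mm, angles in rad, forces in N, time in s.
With the tool pointing down it reaches from about 350 to 775 mm from the base axis. Payload 5.5 kg.
Tool frame: the origin (TCP) lies on the centre line of the jaws, within the pads' length; the fingertips stand 8 mm ahead of it and the grasp point (between the pads) lies 11 mm behind it; z points along the fingers, y is the direction in which the jaws open and shut (so a half turn about z gives the same grasp; the last joint's range is limited). The gripper opens to 85 mm and grips with 20 to 120 N. Pads are 22 mm wide; open, the fingers measure 114 mm over their backs; the gripper's body (76 mm by 85 mm) begins 54 mm behind the grasp point. The pads swing forward as they close: fully open they stand 13 mm farther back than shut.
Start: joints at [1.208, 0.313, 0.046, 1.304, 0, 1.431], TCP at [127.074, 560.824, 239.323] pointing down, gripper open.
Joint ranges: [-2.76, 2.76], [-0.86, 1.69], [-1.03, 1.26], [-2.2, 2.34], [-1.47, 1.5], [-3.14, 3.14]. Speed limits (rad/s): [2.57, 2.57, 3.14, 3.14, 3.14, 3.14].

### API

Orientations are given as a unit quaternion [x, y, z, w].
In Python, from plant import manip, optics gives the robot as it stands. The module is installed in compiled form; this text tells all that it offers. Calls block until the motion is done:
- manip.goto(position, orientation): joint-space move of the TCP to a pose.
- manip.movel(position, ori=None, vel=150, threshold=None): straight line of the TCP; ori=None keeps the orientation; vel is the mean speed in mm/s. With threshold (N) it stops when the force on the tool has changed by that much, and returns True; else False.
- manip.move_j(angles): joint-space move.
- manip.gripper_to(opening, f_grip=None): finger opening in mm; f_grip is the grip in N (None keeps the last); returns when the fingers have stopped.
- manip.hold(seconds).
- manip.solve_ik(position, orientation): joint angles nearest the present ones, or None.
- optics.read_camera(name): name is "side" or "top" or "wrist"; returns the picture (420x560x3 uint8, red, green, blue); there is no depth.
- optics.camera_params(name): a dict with "intrinsics" (3x3 intrinsics, pixels), "k1" (the pictures are not rectified: a ray, as slopes to the right and down, at radius r is drawn at 1 + k1 r^2 times it, then the intrinsics apply), "world_from_camera" (4x4, takes a point from camera to world coordinates). Camera axes: x right, y up, looking along -z (the intrinsics and any distortion apply to the point x, -y, -z); pixel columns grow to the right and rows downward; lengths in mm; the calibration is good to about 2 mm. A picture is of the moment at which its call begins: read the wrist's pose just before it. camera_params takes no time and is no camera call; for the wrist camera it gives the pose at the moment of the call.
A pose or a line that the arm cannot do raises manip.IKError and nothing moves.
- manip.hand_in(): hands the job in, once; it reports no verdict.
Readings, each from a call of its own:
- manip.get_time(): time.
- manip.get_qpos(): joint angles.
- manip.get_joint_vel(): joint speeds.
- manip.get_effort(): joint torques, N m.
- manip.get_tool_pos(): TCP position.
- manip.get_eef_rot(): TCP orientation.
- manip.get_force(): force on the tool from outside, world axes, zero at the start.
- manip.get_torque(): the same for the moment, N m.
- manip.get_gripper_width(): finger opening in mm.
Only numpy, scipy, OpenCV 4.12 (cv2) and the standard library are available. Lean on these libraries where they do the work, as an engineer would, in place of code of your own. Each camera call takes 0.05 s, during which the arm holds its last target.

### The job

Drop the broken vent grille (bars missing, red tape on one end) into the wire reject basket. Then pick up the blue spring clip by its handles, squeeze it wide open, and hold it gaping with one jaw on each side of the red card's upright edge that faces the robot, about halfway up and well onto the card without pressing on it, so that a docket can be slipped in; finish while still holding the clip squeezed open there. Do not shove the card stand or disturb the sound grille, the filter or the white jar.

Things in the scene. Friction and masses are not known exactly. Their poses are not given: they have to be found in the camera images.
- broken_grille: black vent grille lying flat, 120 (x) x 56 (y) x 24 mm high, 120 g (mass varies); rectangular frame with 7 mm long sides and 8 mm ends; three of its five grey cross bars are left, the two towards +x are snapped to short black stubs; red tape on its -x end. Origin at the centre of its underside, z up. Grip it across its 56 mm width at the middle.
- sound_grille: the same grille with all five bars and no tape (bystander, leave it alone). Origin at the centre of its underside, x along its 120 mm length. The two grilles may lie in either of two places.
- basket: wire reject basket with a red rim, fixed to the bench, 240 (x) x 200 (y) x 80 mm high outside, walls 5 mm, floor 4 mm, open on top. Origin at the centre of its underside, z up.
- clip: blue spring clip like a big clothes peg, lying on its side: 105 mm long, 30 high, 65 g. Origin: underside, on the hinge axis (z, vertical). Jaws run 50 mm to +x, shut along the x axis, 5 mm thick each; handles run to x = -54 mm in a V, outer faces 42 mm apart at x = -38, 48 at the ends. This body is the left half (+y jaw and +y handle); the other half turns about the hinge.
- clip_jaw (a joint): angle between the clip's halves (rad): 0 shut, 0.40 fully open at a stop. Squeezing the handles at x = -30 to -50 mm opens it: about 8 N starts it, about 12 N reaches the stop; let go, it springs shut. At the stop the handles' outer faces are parallel, 26 mm apart, the jaw tips 21 mm apart, and the clip symmetric about the mid-plane between the handles.
- tip_left (a point): inner corner of the left (+y) jaw's tip, 50 mm from the hinge, half-way up the clip's 30 mm height (15 mm above its underside).
- tip_right (a point): inner corner of the right (-y) jaw's tip, 50 mm from the hinge, half-way up the clip's height.
- card_stand: upright red card, 110 mm long (x), 3 thick (y), from 15 to 100 mm above the bench, in a loose dark steel block 62 (x) x 60 (y) x 25 mm high with 14 mm high cheeks beside the card; about 0.9 kg. Origin at bench level under the card's free edge; x runs along the card away from the robot, z up. The block starts at x = 48 mm: the card before it overhangs freely.
- card_edge (a point): middle of the card's free upright edge that faces the robot, 55 mm above the bench; axes as the stand's: x into the card, y across its thickness, z up.
- filter: grey oil filter can, 72 mm diameter, 88 mm high (bystander). Origin at the centre of its underside.
- reservoir: white jar with a black cap, 68 mm diameter, 120 mm high (bystander). Origin at the centre of its underside.
Not all that is in view belongs to the job. There is more than one size of the clip; the one meant has the size given above.

How it is judged (in metres and radians):
On the way, in this order (a step that is already met when the one before it is completed fails the run):
1. the broken grille lies let go in the basket (x of broken_grille in the frame of basket between -0.12 and 0.12 m and y of broken_grille in the frame of basket between -0.1 and 0.1 m and height (world z) of broken_grille below 0.065 m and contact force between the fingers and broken_grille below 0.1 N and linear speed of broken_grille below 0.05 m/s), for 0.2 s.
2. the clip is held up off the bench, squeezed open (value of joint clip_jaw above 0.28 rad and height (world z) of each of tip_left, tip_right above 0.025 m and contact force between the fingers and clip above 3 N), for 0.2 s.
At the end, for the whole second after the job is handed in: Broken grille let go in the basket, below the rim. Clip at rest in the fingers, open more than 0.28 rad, one jaw tip each side of the card, both 5 to 42 mm past its robot-side edge and within 25 mm of mid-height, pressing it with under 2 N; stand upright (all of step 1 and value of joint clip_jaw above 0.28 rad and contact force between the fingers and clip above 3 N and x of tip_left in the frame of card_edge between 0.005 and 0.042 m and x of tip_right in the frame of card_edge between 0.005 and 0.042 m and y of tip_left in the frame of card_edge above 0.0015 m and y of tip_right in the frame of card_edge below -0.0015 m and z of tip_left in the frame of card_edge between -0.025 and 0.025 m and z of tip_right in the frame of card_edge between -0.025 and 0.025 m and contact force between clip and card_stand below 2 N and linear speed of clip below 0.03 m/s and angle between card_stand's own z axis and vertical below 0.1 rad); the arm keeps its last pose, push and grip.
It fails at once if the card stand is shoved more than 20 mm (distance of card_stand from where it was at the start of the episode above 0.02 m).
It fails at once if the sound grille is moved more than 30 mm (distance of sound_grille from where it was at the start of the episode above 0.03 m).
It fails at once if the filter is moved more than 30 mm or tipped (distance of filter from where it was at the start of the episode above 0.03 m or angle between filter's own z axis and vertical above 0.5 rad).
It fails at once if the jar is moved more than 30 mm or tipped (distance of reservoir from where it was at the start of the episode above 0.03 m or angle between reservoir's own z axis and vertical above 0.5 rad).
It also fails if it takes over 58 s, if anything falls off the work surface, if the arm or the gripper's body presses on something with over 40 N, if the wrist force passes 120 N, or if a joint passes its speed limit or range.

## Working session

There is one attempt and no reset: what is moved stays moved. The work goes in short steps, each a Python script; the robot and the scene stay as the last script left them, time stands still between calls to the robot, and variables do not carry over. Pictures are saved under pics/ and viewed, and the job is handed in when it is done.

```bash
mkdir -p pics; python3 - <<'E'
from plant import manip, optics
import cv2,numpy as np
for n in ["side","top","wrist"]:
    p=optics.camera_params(n); im=optics.read_camera(n)
    cv2.imwrite(f"pics/{n}0.png",im[:,:,::-1])
    print(n,np.round(p["intrinsics"],1).tolist(),p["k1"],np.round(p["world_from_camera"],3).tolist())
print(manip.get_time(),manip.get_eef_rot(),manip.get_gripper_width())
E
```

```text
side [[413.8, 0.0, 279.9], [0.0, 413.8, 212.2], [0.0, 0.0, 1.0]] -0.02123787393304095 [[0.811, 0.407, -0.419, 176.156], [-0.584, 0.54, -0.606, -556.958], [-0.02, 0.736, 0.676, 677.124], [0.0, 0.0, 0.0, 1.0]]
top [[494.7, 0.0, 283.2], [0.0, 494.7, 210.5], [0.0, 0.0, 1.0]] -0.16846000844528214 [[0.043, 0.976, -0.216, 301.886], [-0.999, 0.042, -0.007, 10.305], [0.003, 0.216, 0.976, 1295.78], [0.0, 0.0, 0.0, 1.0]]
wrist [[343.3, 0.0, 274.5], [0.0, 343.3, 209.8], [0.0, 0.0, 1.0]] 0.006386184122689111 [[0.221, -0.924, -0.311, 46.048], [0.975, 0.209, 0.072, 579.558], [-0.002, -0.32, 0.948, 372.971], [0.0, 0.0, 0.0, 1.0]]
0.15 [ 1.11188081e-01  9.93799117e-01 -6.97925497e-04 -1.93915994e-04] 85.61197417312438
```

View pics/top0.png

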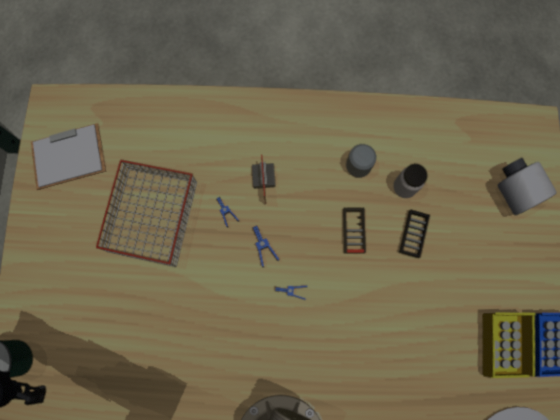

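View pics/side0.png

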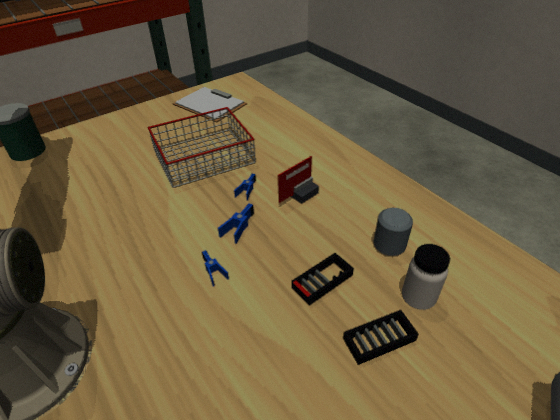

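View pics/wrist0.png

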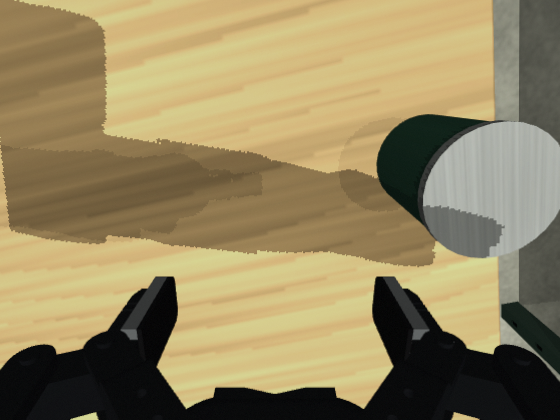

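The top view shows the broken grille at about (354,230) with its tape towards the robot, and the sound one at (415,234). The basket is at (147,212), the card at (264,178), and there are clips at (225,211), (263,245) and (290,291).

```bash
cat > h.py <<'E'
import cv2,numpy as np
from plant import manip, optics
from scipy.spatial.transform import Rotation as R
def ray(P,px):
    K=np.array(P["intrinsics"],float);M=np.array(P["world_from_camera"])
    u=cv2.undistortPoints(np.array(px,float).reshape(-1,1,2),K,np.array([P["k1"],0,0,0.]))[:,0]
    d=np.c_[u[:,0],-u[:,1],-np.ones(len(u))]@M[:3,:3].T
    return M[:3,3],d
def onplane(P,px,z):
    o,d=ray(P,px); return o+d*((z-o[2])/d[:,2])[:,None]
def proj(P,X):
    M=np.linalg.inv(np.array(P["world_from_camera"]));X=np.atleast_2d(X)
    c=X@M[:3,:3].T+M[:3,3]; s=np.c_[c[:,0]/-c[:,2],-c[:,1]/-c[:,2]]
    r2=(s**2).sum(1,keepdims=True); s=s*(1+P["k1"]*r2); K=np.array(P["intrinsics"])
    return s@K[:2,:2].T+K[:2,2]
def tri(P1,p1,P2,p2):
    o1,d1=ray(P1,p1);o2,d2=ray(P2,p2);d1=d1[0];d2=d2[0]
    A=np.c_[d1,-d2];t=np.linalg.lstsq(A,o2-o1,rcond=None)[0]
    a=o1+t[0]*d1;b=o2+t[1]*d2;return (a+b)/2,np.linalg.norm(a-b)
def down(yaw): # tool z down, tool y (jaw axis) at angle yaw in world from +x
    c,s=np.cos(yaw),np.sin(yaw); y=np.array([c,s,0]);z=np.array([0,0,-1.]);x=np.cross(y,z)
    return R.from_matrix(np.c_[x,y,z]).as_quat()
E
python3 - <<'E'
from h import *
t=cv2.imread("pics/top0.png");s=cv2.imread("pics/side0.png")
P=optics.camera_params("top");S=optics.camera_params("side")
cv2.imwrite("pics/tz.png",cv2.resize(t[140:310,195:345],None,fx=5,fy=3.5*5/3.5,interpolation=cv2.INTER_CUBIC)[:, :][:600] if 0 else cv2.resize(t[150:305,200:320],None,fx=3.8,fy=3.8,interpolation=cv2.INTER_CUBIC))
cv2.imwrite("pics/sz.png",cv2.resize(s[150:290,190:330],None,fx=4.2,fy=4.2,interpolation=cv2.INTER_CUBIC))
for n,im,Q in(("top",t,P),("side",s,S)):
    hsv=cv2.cvtColor(im,cv2.COLOR_BGR2HSV)
    m=cv2.inRange(hsv,(105,120,40),(130,255,255))
    k,l,st,c=cv2.connectedComponentsWithStats(m)
    for i in range(1,k):
        if st[i,4]>30 and st[i,0]<400:
            pts=np.argwhere(l==i)[:,::-1]; w=onplane(Q,pts,30 if n=="top" else 30)[:,:2].astype(np.float32)
            print(n,st[i],np.round(onplane(Q,[c[i]],20),1),cv2.minAreaRect(w))
    dk=cv2.inRange(hsv,(0,0,0),(180,255,60))
# grilles
hsv=cv2.cvtColor(t,cv2.COLOR_BGR2HSV)
m=cv2.inRange(hsv[195:270,330:440],(0,0,0),(180,255,75))|cv2.inRange(hsv[195:270,330:440],(0,170,40),(8,255,255))|cv2.inRange(hsv[195:270,330:440],(172,170,40),(180,255,255))
k,l,st,c=cv2.connectedComponentsWithStats(m)
for i in range(1,k):
    if st[i,4]>100:
        pts=np.argwhere(l==i)[:,::-1]+[330,195]; w=onplane(P,pts,24)[:,:2].astype(np.float32)
        print("gr",st[i]+[330,195,0,0,0],cv2.minAreaRect(w))
m=cv2.inRange(hsv[140:280,80:210],(0,120,40),(8,255,255))|cv2.inRange(hsv[140:280,80:210],(172,120,40),(180,255,255))
pts=np.argwhere(m)[:,::-1]+[80,140];print("basket",cv2.minAreaRect(onplane(P,pts,80)[:,:2].astype(np.float32)))
E
```

```text
top [254 227  15  24  91] [[503.8  76.1  20. ]] ((507.5401611328125, 76.14250183105469), (60.640235900878906, 26.955459594726562), 21.259502410888672)
side [235 174  20  26 190] [[571.  164.3  20. ]] ((565.9303588867188, 155.43853759765625), (98.51268005371094, 40.109474182128906), 40.729373931884766)
side [218 204  35  39 444] [[483.3  65.3  20. ]] ((483.5581359863281, 59.64698791503906), (123.79051971435547, 56.688743591308594), 32.51683807373047)
side [202 251  26  35 251] [[377.7 -19.5  20. ]] ((377.7669982910156, -27.141822814941406), (93.95547485351562, 35.06911087036133), 77.54986572265625)
gr [343 208  23  45 475] ((539.2395629882812, -167.8247833251953), (117.3128433227539, 58.205352783203125), 2.237504720687866)
gr [398 210  32  48 653] ((536.8029174804688, -328.0228271484375), (60.55801773071289, 122.53060913085938), 76.13883209228516)
basket ((555.8179931640625, 373.6813659667969), (199.04733276367188, 238.58470153808594), 80.91246032714844)
```

```bash
ls pics
```

```text
side0.png
sz.png
top0.png
tz.png
wrist0.png
```

View pics/tz.png

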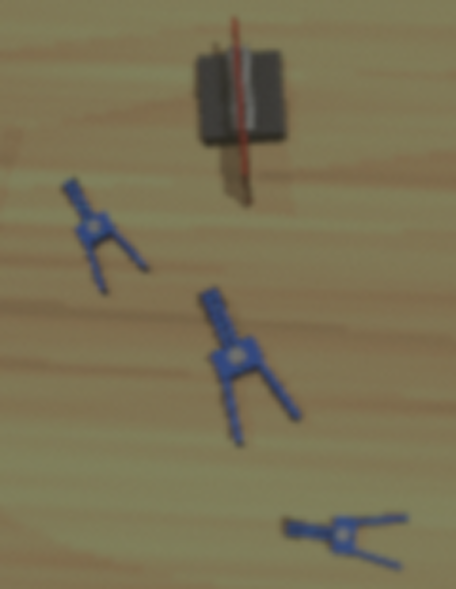

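View pics/sz.png

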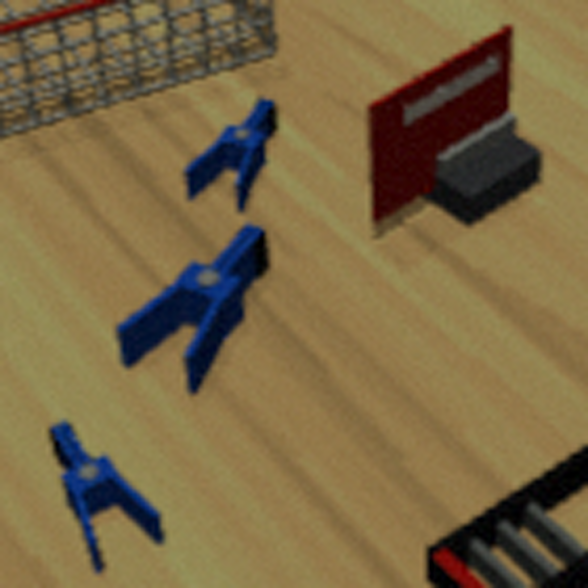

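The middle clip is the big one (about 100 mm, against roughly 78 mm for the others). The broken grille is at about (539,-168). I'll look closer with the wrist camera on the way there.

```bash
cat >> h.py <<'E'
def best(pos,yaw):
    q0=np.array(manip.get_qpos());c=[]
    for y in (yaw,yaw+np.pi):
        s=manip.solve_ik(list(pos),list(down(y)))
        if s is not None:c.append((abs(np.array(s)[5]),y,s))
    c.sort(key=lambda t:t[0]);return c[0][1]
def wr(name):
    P=optics.camera_params("wrist");im=optics.read_camera("wrist");cv2.imwrite(f"pics/{name}.png",im[:,:,::-1]);return P,im
E
python3 - <<'E'
from h import *
import pickle
yaw=best([539,-168,200],np.radians(92.2))
print(yaw)
manip.goto([539,-168,200],list(down(yaw)))
P,im=wr("w1");pickle.dump((P,im),open("w1.pkl","wb"))
print(manip.get_time(),manip.get_tool_pos(),manip.get_qpos(),proj(P,[539,-168,24]))
E
```

```text
1.6091935703387719
3.1417 [ 539.21160686 -167.24310143  200.05815771] [-4.43009423e-01  3.06765560e-01 -5.94831350e-02  1.20449527e+00
  1.37591843e-04 -4.82599076e-01] [[272.89680223 187.28871679]]
```

View pics/w1.png

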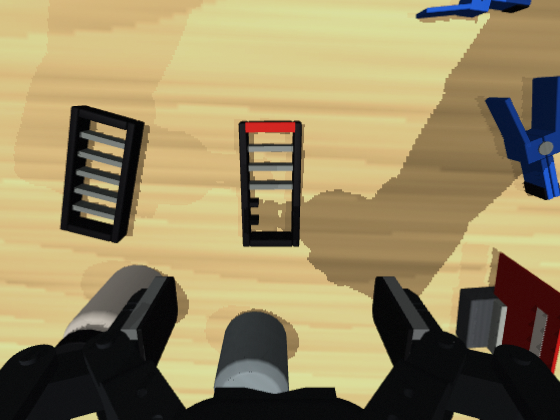

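The wrist view has the broken grille centred near (271,184) with its tape at (270,127). The sound grille is at (103,174), and the filter lies beyond the broken one. I'll measure the grille edges and the filter clearance.

```bash
python3 - <<'E'
from h import *
import pickle
P,im=pickle.load(open("w1.pkl","rb"))
hsv=cv2.cvtColor(im,cv2.COLOR_RGB2HSV)
m=cv2.inRange(hsv,(0,0,0),(180,255,70))|cv2.inRange(hsv,(0,180,60),(6,255,255))|cv2.inRange(hsv,(174,180,60),(180,255,255))
k,l,st,c=cv2.connectedComponentsWithStats(m[:262])
for i in range(1,k):
    if st[i,4]>400:
        pts=np.argwhere(l==i)[:,::-1]; w=onplane(P,pts,24)[:,:2].astype(np.float32)
        r=cv2.minAreaRect(w);print(st[i],r,np.round(proj(P,np.c_[cv2.boxPoints(r),[24]*4])).tolist())
print("tape/corners",np.round(onplane(P,[[239,122],[302,122],[300,235],[244,235]],24),1).tolist())
T=optics.camera_params("top")
print("filter top rim center",onplane(T,[[362,157]],88),"jar",onplane(T,[[415,174]],120))
print(np.round(onplane(T,[[362,145],[362,170],[348,157],[376,157]],88),1).tolist())
print("wrist filter",np.round(onplane(P,[[252,312]],0),1))
E
```

```text
[ 526   76   32   66 1471] ((460.66729736328125, 62.774044036865234), (54.6430549621582, 24.472084045410156), 8.806389808654785) [[562.0, 74.0], [532.0, 78.0], [524.0, 143.0], [553.0, 140.0]]
[ 485   97   63  103 1927] ((495.7410888671875, 51.73436737060547), (116.30316162109375, 22.547237396240234), 39.29841995239258) [[503.0, 87.0], [478.0, 104.0], [534.0, 206.0], [557.0, 193.0]]
[  61  106   83  137 5979] ((536.4244384765625, -327.94000244140625), (62.50017166137695, 122.50310516357422), 76.33960723876953) [[72.0, 101.0], [60.0, 229.0], [125.0, 245.0], [144.0, 122.0]]
[ 239  121   63  125 3669] ((538.532470703125, -170.44171142578125), (119.14881134033203, 55.66105651855469), 2.4344379901885986) [[302.0, 121.0], [238.0, 121.0], [243.0, 245.0], [299.0, 245.0]]
tape/corners [[481.0, -200.0, 24.0], [478.8, -144.7, 24.0], [586.1, -139.6, 24.0], [588.3, -194.4, 24.0]]
filter top rim center [[ 718.79690559 -178.31914409   88.        ]] jar [[ 669.80343547 -308.00558834  120.        ]]
[[751.7, -178.3, 88.0], [683.7, -178.4, 88.0], [717.0, -142.0, 88.0], [720.6, -214.8, 88.0]]
wrist filter [[ 693.4 -186.1    0. ]]
```

```bash
python3 - <<'E'
from h import *
yaw=best([538.5,-169.8,200],np.radians(92.4)); o=list(down(yaw))
manip.goto([538.5,-169.8,60],o)
print(manip.movel([538.5,-169.8,11],vel=80,threshold=15),manip.get_tool_pos())
manip.gripper_to(50,f_grip=40)
print("w",manip.get_gripper_width(),manip.get_force())
manip.movel([538.5,-169.8,230],vel=200)
print("w",manip.get_gripper_width(),manip.get_time())
p=[555.8,373.7,230]
y2=np.radians(80.9); y2c=[y2+k*np.pi for k in(-1,0,1,2)]
y2=min(y2c,key=lambda y:abs(y-yaw))
s=manip.solve_ik(p,list(down(y2)));print(yaw,y2,s)
manip.goto(p,list(down(y2)))
print("w",manip.get_gripper_width(),manip.get_time())
s=optics.read_camera("side");cv2.imwrite("pics/s1.png",s[:,:,::-1]);wr("w2")
E
```

```text
False [ 538.83750089 -169.93883303   11.33020506]
w 54.90333286709832 [-0.41044669 -0.89107494  4.29710362]
w 54.75838480478053 6.1583
1.6126842288427605 1.4119713648634127 [0.47220326 0.50832844 0.31662656 1.37909444 0.         0.63102822]
w 55.12224616118084 8.125
```

View pics/s1.png

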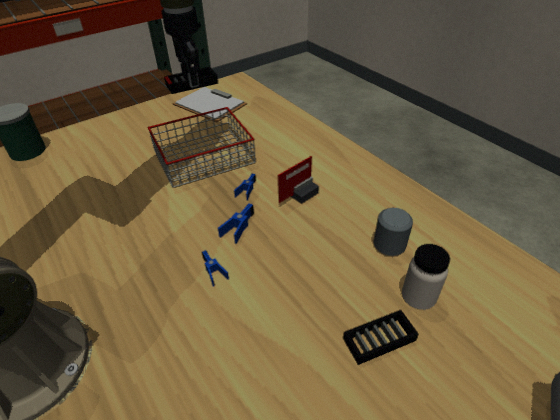

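View pics/w2.png

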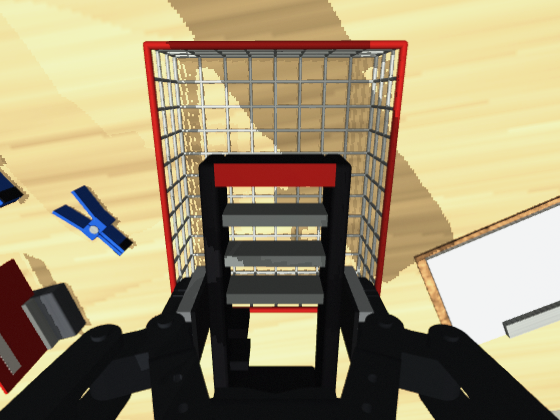

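The grille is held and lined up with the basket. In the wrist view the rim runs from (145,43) to (407,43), with the far rim at row ~310. I'll check the basket centre from this and lower the grille.

```bash
python3 - <<'E'
from h import *
P=optics.camera_params("wrist")
w=onplane(P,[[276,45],[276,310]],80);print(w.round(1).tolist(),w.mean(0).round(1),np.linalg.norm(w[1]-w[0]))
c=w.mean(0)
x,y=(555.8+c[0])/2,(373.7+c[1])/2
if np.hypot(x-555.8,y-373.7)<10:
    manip.movel([x,y,35],vel=180,threshold=25); print(manip.get_tool_pos(),manip.get_force())
    manip.gripper_to(80); manip.hold(0.2)
    manip.movel([x,y,200],vel=250); wr("w3"); print(manip.get_time())
E
```

```text
[[440.5, 393.1, 80.0], [671.0, 356.1, 80.0]] [555.8 374.6  80. ] 233.40665006190852
[556.66393481 374.54774497  36.275462  ] [ 0.16427922  1.16278936 -0.55177783]
10.8917
```

View pics/w3.png

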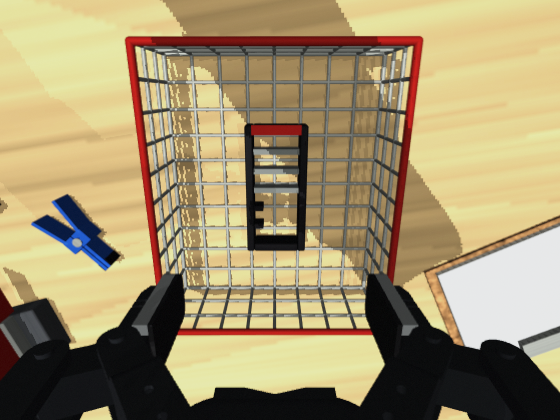

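The broken grille lies flat in the basket at (276,188). Now the clip.

```bash
python3 - <<'E'
from h import *
import pickle
p=[500,72,230]
yaw=best(p,np.radians(113.5)); manip.goto(p,list(down(yaw)))
P,im=wr("w4");pickle.dump((P,im),open("w4.pkl","wb"));t=optics.read_camera("top");cv2.imwrite("pics/t4.png",t[:,:,::-1])
print(yaw,manip.get_time(),manip.get_qpos(),manip.get_tool_pos())
E
```

```text
1.980948701013564 12.1667 [-1.44508063e-02  1.82532983e-01 -1.49295796e-01  1.23951363e+00
  2.00707208e-04 -4.25612721e-01] [500.26116331  72.83732609 229.54930306]
```

View pics/w4.png

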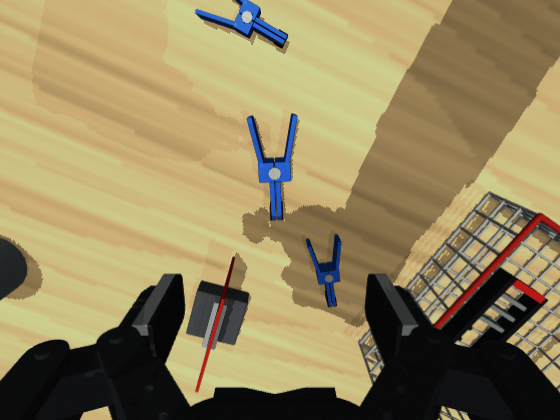

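```bash
python3 - <<'E'
from h import *
im=cv2.imread("pics/w4.png")
cv2.imwrite("pics/w4a.png",cv2.resize(im[105:230,225:325],None,fx=4.8,fy=4.8,interpolation=cv2.INTER_CUBIC))
cv2.imwrite("pics/w4b.png",cv2.resize(im[245:395,180:260],None,fx=4,fy=4,interpolation=cv2.INTER_CUBIC))
E
```

```text
(no output)
```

View pics/w4a.png

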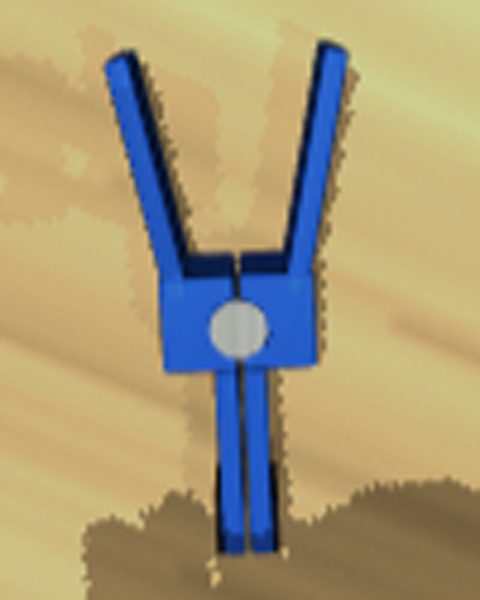

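View pics/w4b.png

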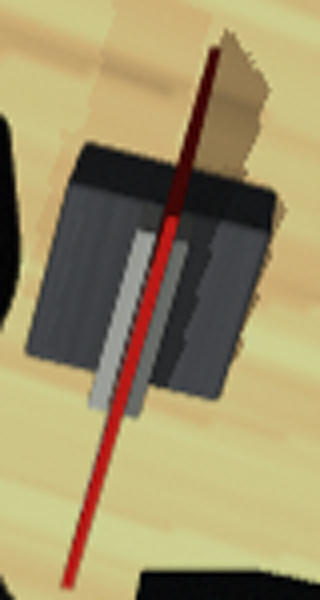

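The crop puts the clip hinge at (274.6,173.3), the handle ends at (247,118) and (297.5,115), and the jaw tip at (276.5,220). The card's free edge runs from (234,257) at its foot to (223,299) at its top, and the back top corner is at (197,392).

```bash
python3 - <<'E'
from h import *
import pickle
P,im=pickle.load(open("w4.pkl","rb"))
h,t,a,b=onplane(P,[[274.6,173.3],[276.5,219],[247.1,117.9],[297.5,115]],30)
print(h,t,a,b,"dist",np.linalg.norm(t-h),np.linalg.norm(a-b))
m=(a+b)/2
for n,v in(("h-m",h-m),("t-h",t-h),("t-m",t-m)):print(n,np.linalg.norm(v),np.degrees(np.arctan2(v[1],v[0])))
f=onplane(P,[[223,298.8],[197,392]],100);lo=onplane(P,[[234,257]],15)
print("card",f,lo,np.linalg.norm(f[1]-f[0]),np.degrees(np.arctan2(*(f[1]-f[0])[1::-1])))
# side + top checks
S=optics.camera_params("side");T=optics.camera_params("top")
# side card corners zoom(4.2)+190,150: free top (371,105), free bottom (375,222); back top (511,28)
q=lambda x,y:[x/4.2+190,y/4.2+150]
print("side",onplane(S,[q(371,105),q(511,28)],100),onplane(S,[q(375,222)],15))
u=lambda x,y:[x/3.8+200,y/3.8+150]
print("top edge",onplane(T,[u(246,183)],100),onplane(T,[u(235,18)],100),onplane(T,[u(248,205)],15))
print("clip hinge side",onplane(S,[q(207,277)],30),"top",onplane(T,[u(237,355)],30))
s=tri(S,[q(371,105)],P,[[223,298.8]]);print(s,tri(S,[q(375,222)],P,[[234,257]]))
E
```

```text
[492.2230979   70.14551967  30.        ] [535.66667928  91.18367614  30.        ] [453.84055294  25.22790102  30.        ] [432.53206771  67.63134046  30.        ] dist 48.26954309846733 47.45632959917842
h-m 54.47063793688554 25.810028508587116
t-h 48.26954309846733 25.839229648628088
t-m 102.74017771166928 25.823747831169335
card [[600.41041307  67.19205417 100.        ]
 [709.88174423  81.3900229  100.        ]] [[601.43924719  67.84973502  15.        ]] 110.38819982577364 7.389770133711289
side [[604.63130648  63.98323414 100.        ]
 [710.77104413  74.20889577 100.        ]] [[605.09987446  63.98961124  15.        ]]
top edge [[595.58076962  65.86966715 100.        ]] [[708.97216803  79.12152029 100.        ]] [[600.679199    67.60979531  15.        ]]
clip hinge side [[495.46105684  68.33200093  30.        ]] top [[492.20226285  69.14249808  30.        ]]
(array([605.50513823,  67.61120104,  95.7150418 ]), np.float64(3.718430712875763)) (array([606.01115113,  68.02163636,  10.15691471]), np.float64(3.8010691734614066))
```

Three views agree within about 4 mm, and the clip dimensions match the large one. I'll grip at hinge x = -40 mm.

```bash
python3 - <<'E'
from h import *
import pickle
a=np.radians(25.8); h=np.array([492.4,69.9]); g=h-40*np.array([np.cos(a),np.sin(a)])
yaw=best([*g,200],a+np.pi/2);o=list(down(yaw))
manip.goto([*g,70],o)
print(manip.movel([*g,10],vel=80,threshold=12),manip.get_tool_pos(),manip.get_force())
manip.gripper_to(20,f_grip=35)
print("w",manip.get_gripper_width())
manip.hold(0.2);print("w",manip.get_gripper_width(),manip.get_force())
manip.movel([*g,80],vel=100)
print("w",manip.get_gripper_width(),manip.get_time(),manip.get_tool_pos(),yaw)
P,im=wr("w5");pickle.dump((P,im),open("w5.pkl","wb"));s=optics.read_camera("side");cv2.imwrite("pics/s5.png",s[:,:,::-1])
cv2.imwrite("pics/s5z.png",cv2.resize(s[120:260,180:350,::-1],None,fx=4,fy=4,interpolation=cv2.INTER_CUBIC))
E
```

```text
False [456.9032316   52.48398685  10.41693136] [ 0.11169557 -0.23055673  0.52895218]
w 24.844902261051775
w 24.77770893426621 [-1.99960087 -1.42256243  8.71525267]
w 25.116155179566103 15.3583 [455.85324913  52.52226771  79.4963957 ] 2.0210912738094335
```

View pics/w5.png

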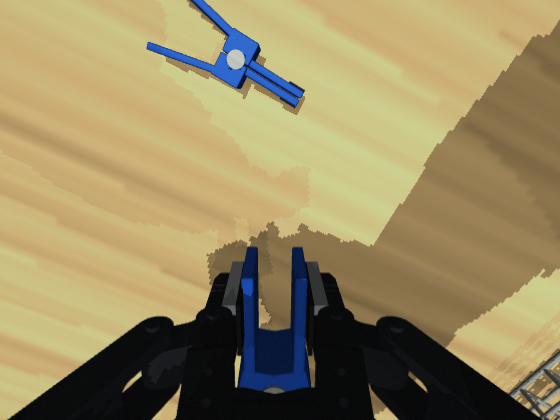

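View pics/s5z.png

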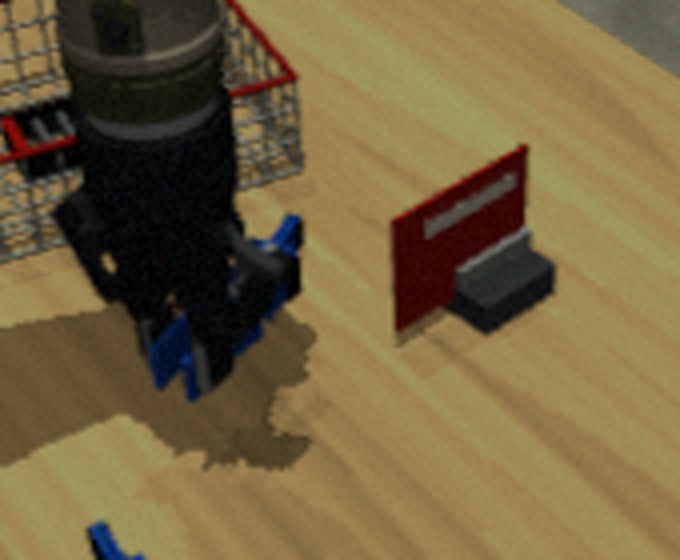

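The clip is held squeezed open: the wrist view shows parallel handles ending at rows ~248, and the side view shows the jaws open. I'll move to a pre-approach pose in front of the card and check the tips there.

```bash
python3 - <<'E'
from h import *
a=np.radians(7.3); d=np.array([np.cos(a),np.sin(a)]); E=np.array([601,67.2])
p=E-128*d; 
y=min([a+np.pi/2+k*np.pi for k in(-1,0,1)],key=lambda v:abs(v-2.02));o=list(down(y))
manip.goto([*p,80],o); manip.movel([*p,50],vel=100)
print(manip.get_gripper_width(),manip.get_time(),manip.get_tool_pos(),p)
for n in("side","top","wrist"):
    im=optics.read_camera(n);cv2.imwrite(f"pics/{n}6.png",im[:,:,::-1])
    Q=optics.camera_params(n)
    # predicted points: tips mid-height, and tip top corners
    tc=np.array(manip.get_tool_pos());tip=tc[:2]+89*d;nn=np.array([-d[1],d[0]])
    print(n,"tips@top edge",proj(Q,[[*(tip+s*10.5*nn),70-0] for s in(1,-1)]).round(1).tolist(),"handle ends",proj(Q,[[*(tc[:2]-13*d+s*13*nn),70] for s in(1,-1)]).round(1).tolist())
s=cv2.imread("pics/side6.png");cv2.imwrite("pics/s6z.png",cv2.resize(s[140:240,200:335],None,fx=5.5,fy=5.5,interpolation=cv2.INTER_CUBIC))
t=cv2.imread("pics/top6.png");cv2.imwrite("pics/t6z.png",cv2.resize(t[140:280,210:320],None,fx=4,fy=4,interpolation=cv2.INTER_CUBIC))
E
```

```text
24.8882392987469 16.3167 [473.26355524  51.00815412  49.72558995] [474.03751135  50.9357301 ]
side tips@top edge [[261.0, 190.6], [267.1, 194.8]] handle ends [[225.1, 210.9], [232.5, 216.7]]
top tips@top edge [[261.8, 214.0], [270.0, 213.4]] handle ends [[263.9, 254.0], [274.3, 253.1]]
wrist tips@top edge [[294.5, 474.4], [250.4, 474.3]] handle ends [[306.1, 286.6], [238.2, 286.6]]
```

View pics/s6z.png

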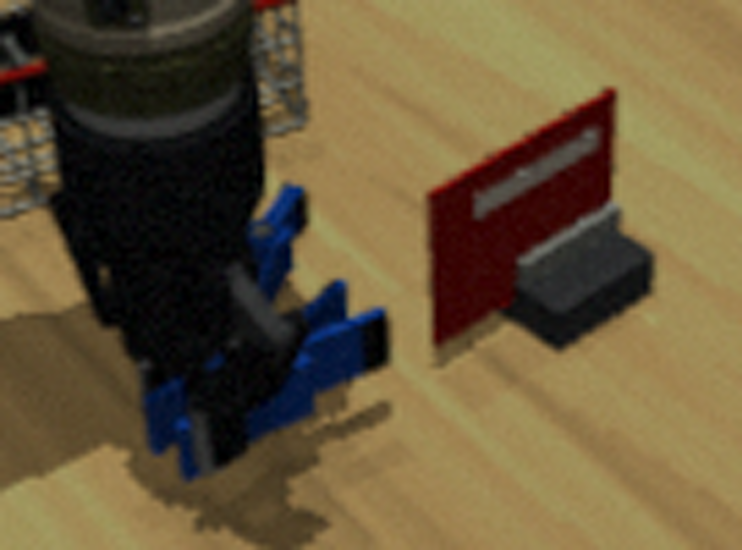

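View pics/t6z.png

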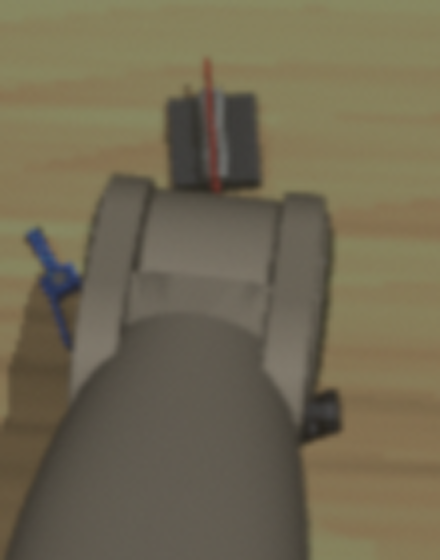

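View pics/wrist6.png

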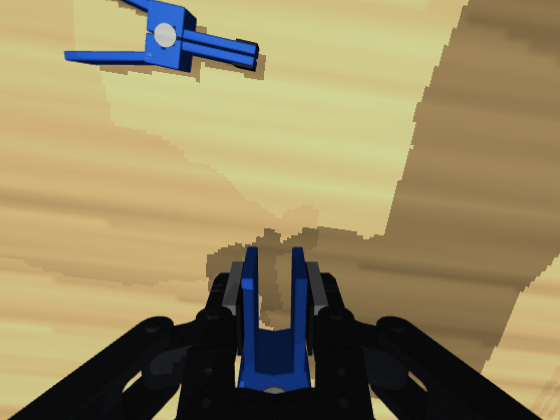

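```bash
python3 - <<'E'
from h import *
a=np.radians(7.3); d=np.array([np.cos(a),np.sin(a)]);nn=np.array([-d[1],d[0]])
tc=np.array(manip.get_tool_pos());W=optics.camera_params("wrist");S=optics.camera_params("side")
print("handle bottom",proj(W,[[*(tc[:2]-13*d+s*13*nn),40] for s in(1,-1)]).round(1).tolist())
tip=tc[:2]+89*d
print("R outer top/bot, L inner top",proj(S,[[*(tip-15.5*nn),70],[*(tip-15.5*nn),40],[*(tip+10.5*nn),70]]).round(1).tolist())
q=lambda x,y:[x/5.5+200,y/5.5+140]
print("obs",q(385,310),q(387,367),q(343,283),"card free top/bot",q(430,193),q(434,347))
E0=np.array([601,67.2]);print(proj(S,[[*E0,100],[*E0,15]]).round(1).tolist())
w=cv2.imread("pics/wrist6.png");cv2.imwrite("pics/w6z.png",cv2.resize(w[235:400,215:340],None,fx=3.6,fy=3.6,interpolation=cv2.INTER_CUBIC))
E
```

```text
handle bottom [[300.5, 252.3], [244.7, 252.2]]
R outer top/bot, L inner top [[268.8, 195.7], [269.3, 205.6], [261.2, 190.5]]
obs [270.0, 196.36363636363637] [270.3636363636364, 206.72727272727275] [262.3636363636364, 191.45454545454544] card free top/bot [278.1818181818182, 175.0909090909091] [278.9090909090909, 203.0909090909091]
[[276.2, 174.9], [277.1, 202.8]]
```

View pics/w6z.png

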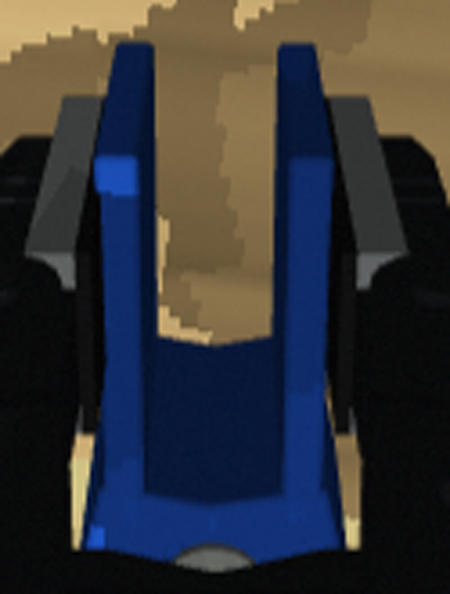

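The clip's pose in the fingers agrees with my prediction to about 3 mm in both views. Next is a slow straight move onto the card with a force stop.

```bash
python3 - <<'E'
from h import *
a=np.radians(7.3); d=np.array([np.cos(a),np.sin(a)]); E=np.array([601,67.2])
f0=np.array(manip.get_force())
p=E-(89-23)*d
print(manip.movel([*p,50],vel=50,threshold=3),manip.get_tool_pos(),p,np.array(manip.get_force())-f0,manip.get_gripper_width(),manip.get_time())
for n in("side","top","wrist"):
    im=optics.read_camera(n);cv2.imwrite(f"pics/{n}7.png",im[:,:,::-1])
s=cv2.imread("pics/side7.png");cv2.imwrite("pics/s7z.png",cv2.resize(s[140:240,220:335],None,fx=6,fy=6,interpolation=cv2.INTER_CUBIC))
E
```

```text
False [535.17510278  58.80063845  49.99152802] [535.53496679  58.81373583] [-0.14701906  1.038675   -0.24115979] 25.208510612283007 17.8583
```

View pics/s7z.png

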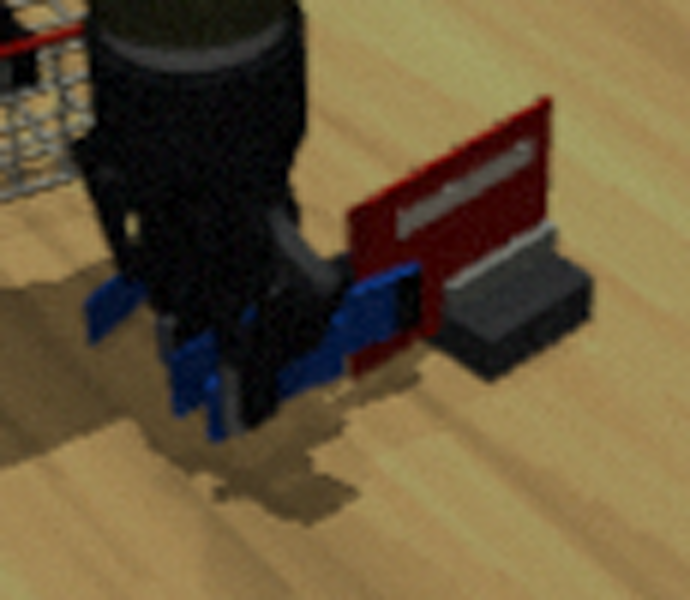

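View pics/wrist7.png

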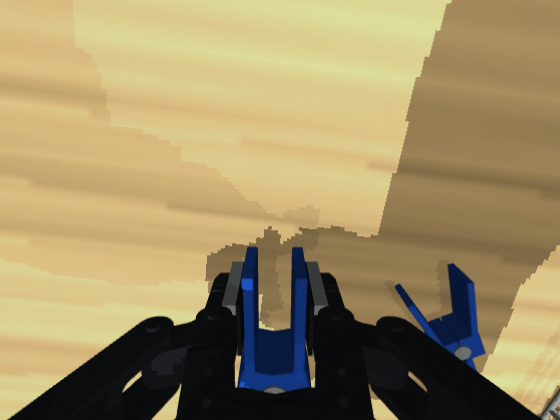

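View pics/top7.png

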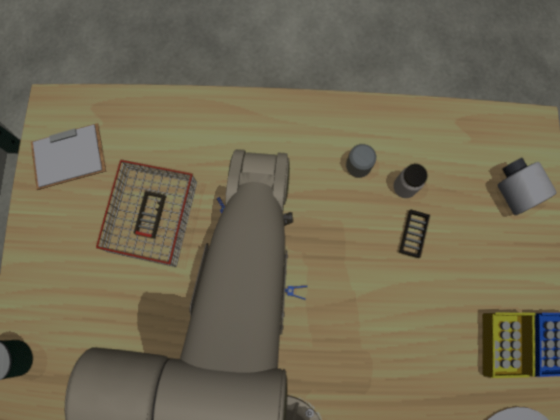

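The side view shows the right jaw in front of the card at (290,184) and the left jaw hidden behind it. The card edge at (278,175) hasn't moved. I'll check the offsets and the contact force numerically.

```bash
python3 - <<'E'
from h import *
S=optics.camera_params("side")
a=np.radians(7.3); d=np.array([np.cos(a),np.sin(a)]);nn=np.array([-d[1],d[0]])
q=lambda x,y:[x/6+220,y/6+140]
e=onplane(S,[q(350,208)],100)[0][:2]; e2=onplane(S,[q(354,377)],15)[0][:2]
t=onplane(S,[q(421,265)],70)[0][:2]; b=onplane(S,[q(420,325)],40)[0][:2]
print("edge",e,e2)
for v in(t,b):
    for E in(e,e2):print("right outer tip rel edge x,y",((v-E)@d).round(1),((v-E)@nn).round(1))
for i in range(4):
    manip.hold(0.1);print(np.round(manip.get_force(),2),np.round(manip.get_torque(),3))
tc=np.array(manip.get_tool_pos());print(manip.get_gripper_width(),"pred edge x",((tc[:2]-[601,67.2])@d)+89,((tc[:2]-[601,67.2])@nn))
E
```

```text
edge [605.35940517  65.00008051] [604.59777756  64.47878187]
right outer tip rel edge x,y 21.1 -16.9
right outer tip rel edge x,y 22.0 -16.5
right outer tip rel edge x,y 20.3 -17.1
right outer tip rel edge x,y 21.1 -16.6
[ 0.5   0.02 -0.84] [-0.027  0.047  0.043]
[ 0.95  0.25 -0.38] [ 0.016  0.042 -0.015]
[-0.27 -0.62 -1.09] [-0.022  0.032  0.04 ]
[-0.08  1.04  0.26] [ 0.005 -0.005  0.047]
24.929689575919035 pred edge x 23.02067577615604 0.0014502041425004109
```

The tips are about 21 mm past the edge and centred to about 1 mm, and the forces are at noise level. I'm handing in.

```bash
python3 - <<'E'
from plant import manip
manip.hand_in();print(manip.get_time(),manip.get_gripper_width())
E
```

```text
the job is handed in; nothing more can be done
the job is handed in; nothing more can be done
```

I've handed the job in: the broken grille is in the basket, and the clip is held squeezed open around the card's robot-side edge. I handed in at about 18 s of the 58 s allowed. The hand-in gives no verdict, and the final-second readings were refused after it.

My last checks before handing in:

- **Broken grille:** the wrist and top pictures show it lying flat inside the basket, let go.
- **Clip opening:** the fingers stand about 25 mm apart. That matches the clip's open stop, where the handles are 26 mm apart, and the wrist view shows the handles parallel.
- **Tip position:** the jaw tips are about 21 mm (side view) to 23 mm (arm pose) past the card's edge. They are centred across the card to about 1 mm, and by arm pose close to mid-height. The left tip is hidden behind the card, so its position is inferred from the right tip and from how the clip sits in the fingers.
- **Contact:** the tool force stayed within about 1 N, which looked like noise.
- **Other objects:** in the last pictures the card edge, sound grille, filter and jar were where they began.

The views disagreed by about 3 to 4 mm on absolute positions. The clip had a margin of about 8 mm on each side of the card, so I relied on the position relative to the card.

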